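# Fetch the mounting ring from behind the display pieces

### The job

A customer wants the wide nickel mounting ring that lies on the black display board behind the grey telephoto lens and the orange filter tin. First move the lens and the tin off the board and stand both, upright, wholly on the dark rubber mat; then lay the ring flat in the middle of the wooden customer tray; and only then put the lens back centred on the round cork pad and the tin centred on the square cork pad. Set everything down upright and gently without dropping it, and leave the narrow ring, the glass disc and the tripod foot where they are.

Things in the scene. Friction and masses are not known exactly. Their poses are not given: they have to be found in the camera images.
- lens: Matte grey telephoto lens standing upright, round, 110 mm tall, mass about 0.45 kg; 62 mm in diameter over its lowest 32 mm and its top 32 mm, 58 mm between (with a dark rubber band 60 mm in diameter), dark glass on top. Starts on the round pad. Origin: centre of its underside; z up.
- tin: Glossy orange square filter tin standing upright, 56 x 56 mm and 70 mm tall, mass about 0.15 kg. Starts on the square pad. Origin: centre of its underside; x and y along its sides, z up.
- wide_ring: The wide nickel mounting ring, lying flat on the display board (board top 12 mm above the counter) behind and between lens and tin: outside diameter 58 mm, inside diameter 42 mm, 14 mm high, mass about 0.07 kg. Origin: centre of its underside; z up.
- round_pad: Round cork pad fixed on the black display board, 84 mm in diameter, 3 mm thick: the lens's place. Its underside is 12 mm above the counter (top at 15 mm). Origin: centre of its underside; z up. The board is 270 mm wide and 200 mm deep, with a 22 mm high aluminium edge 12 mm thick along its far side.
- square_pad: Square cork pad fixed on the display board, 72 x 72 mm, 3 mm thick, top 15 mm above the counter: the tin's place. The two pads are side by side, 120 mm between centres; which is left and which right changes. Origin: centre of its underside; x and y along its sides, z up.
- mat: Dark rubber mat fixed on the counter to one side of the board, 250 mm (its x) by 140 mm (its y), 3 mm thick: the side area for lens and tin. Origin: centre of its underside; z up.
- tray: Square wooden customer tray fixed on the counter at the other side, 160 x 160 mm outside, rim 12 mm high, walls 4 mm, inner floor about 4 mm above the counter. Origin: centre of its underside; z up.
- narrow_ring: Narrow nickel mounting ring, 38 mm outside diameter, 12 mm high, loose on the counter; not wanted, leave it alone. Origin: centre of its underside.
- glass_disc: Clear glass test target disc with a dark cross on top, 50 mm in diameter, 8 mm thick, loose on the counter; leave it alone. Origin: centre of its underside.
- tripod_foot: Black steel tripod foot, round base 44 mm in diameter, 46 mm tall, loose on the counter; leave it alone. Origin: centre of its underside.

How it is judged:
On the way, in this order (a step that is already met when the one before it is completed fails the run):
1. lens and tin both stand released on the mat, the ring still in its place (x of lens in the frame of mat between -0.115 and 0.115 m and y of lens in the frame of mat between -0.055 and 0.055 m and z of each of lens, tin in the frame of mat below 0.01 m and angle between each of lens, tin's own z axis and vertical below 0.15 rad and x of tin in the frame of mat between -0.115 and 0.115 m and y of tin in the frame of mat between -0.055 and 0.055 m and contact force between each of lens, tin and the fingers below 0.2 N and linear speed of each of lens, tin below 0.02 m/s and distance of wide_ring from where it was at the start of the episode below 0.025 m), for 0.2 s.
2. the wide ring lies released in the middle of the tray while lens and tin still stand on the mat (horizontal distance between wide_ring and tray below 0.015 m and z of wide_ring in the frame of tray below 0.012 m and angle between wide_ring's own z axis and vertical below 0.1 rad and contact force between wide_ring and the fingers below 0.2 N and linear speed of wide_ring below 0.02 m/s and x of lens in the frame of mat between -0.115 and 0.115 m and y of lens in the frame of mat between -0.055 and 0.055 m and z of each of lens, tin in the frame of mat below 0.01 m and angle between each of lens, tin's own z axis and vertical below 0.15 rad and x of tin in the frame of mat between -0.115 and 0.115 m and y of tin in the frame of mat between -0.055 and 0.055 m), for 0.2 s.
At the end, for the whole second after the job is handed in: Lens upright with its centre within 15 mm of the round pad's centre, tin upright within 15 mm of the square pad's centre, wide ring flat with its centre within 15 mm of the tray's centre, all released and at rest; narrow ring, glass disc and tripod foot within 20 mm of where they started (horizontal distance between lens and round_pad below 0.015 m and z of lens in the frame of round_pad below 0.008 m and angle between each of lens, tin, wide_ring's own z axis and vertical below 0.1 rad and horizontal distance between tin and square_pad below 0.015 m and z of tin in the frame of square_pad below 0.008 m and horizontal distance between wide_ring and tray below 0.015 m and z of wide_ring in the frame of tray below 0.012 m and linear speed of each of lens, tin, wide_ring below 0.02 m/s and contact force between each of lens, tin, wide_ring and the fingers below 0.2 N and distance of each of narrow_ring, glass_disc, tripod_foot from where it was at the start of the episode below 0.02 m); the robot touches nothing.
It fails at once if the lens or the tin is knocked over (tilted more than 0.6 rad) (angle between any of lens, tin's own z axis and vertical above 0.6 rad).
It fails at once if the lens, tin or wide ring is dropped (faster than 0.6 m/s while not held) ((linear speed of lens above 0.6 m/s and contact force between lens and the fingers below 0.1 N) or (linear speed of tin above 0.6 m/s and contact force between tin and the fingers below 0.1 N) or (linear speed of wide_ring above 0.6 m/s and contact force between wide_ring and the fingers below 0.1 N)).
It fails at once if narrow ring, glass disc or tripod foot is moved more than 20 mm (distance of any of narrow_ring, glass_disc, tripod_foot from where it was at the start of the episode above 0.02 m).
It also fails if it takes over 134 s, if anything falls off the work surface, if the arm or the gripper's body presses on something with over 40 N, if the wrist force passes 120 N, or if a joint passes its speed limit or range.

### The arm

A 6-joint arm with a two-finger parallel gripper is mounted at the origin on the work surface. World frame = base frame: x ahead of the robot, y to its left, z up, the work surface at z = 0. Lengths are in m, angles in rad, forces in N, time in s.
With the tool pointing down it reaches from about 0.35 to 0.85 m from the base axis. Payload 8.1 kg.
Tool frame: the origin (TCP) lies on the mounting face of the last link; the fingertips stand 186 mm ahead of it and the grasp point (between the pads) lies 167 mm ahead of it; z points along the fingers, y is the line along which they close (so a half turn about z gives the same grasp; the last joint's range is limited). The gripper opens to 93 mm and grips with 3 to 60 N. Pads are 15 mm wide; open, the fingers measure 128 mm over their backs; the gripper's body (75 mm by 188 mm) begins 65 mm behind the grasp point.
Start: joints at [-0.085, 0.13, 1.488, -0, 1.523, -0.085], TCP at [0.6, 0, 0.405] pointing down, gripper open.
Joint ranges: [-2.96, 2.96], [-0.89, 2.26], [0.02, 2.5], [-1.34, 4.48], [0, 2.73], [-2.66, 2.66]. Speed limits (rad/s): [2.39, 2.39, 2.79, 3.14, 3.14, 3.14].

### API

Orientations are given as a rotation vector (axis times angle).
In Python, from plant import read_state, read_camera, camera_params, close_job gives the robot as it stands. The module is installed in compiled form; this text tells all that it offers.
- The arm moves only by the tool servo_tool, never from a script. Its argument "increments" is a list of rows, each an object with "slide": the shift along the tool's x, y, z in mm, a list of three; "dr": the turn, a rotation vector about the tool's x, y, z in rad, a list of three; "jaw": the closure, from 0 (fully open) to 1 (shut). In form: [{"slide": [x, y, z], "dr": [ax, ay, az], "jaw": jaw}, ...]. A call has 1 to 20 rows; each row is the pose to reach, as a shift and turn from the pose commanded when the call began, along the tool's axes at that moment; what a row does not reach only later rows make up. A row lasts 1/10 s, in which the tool goes at most 50 mm and 8.59 degrees, less where a joint would pass 70% of its speed; a pose out of reach is approached as far as the arm can. A call with a gripper value outside its range is refused whole. The fingers move at their own pace and stop on an object; "force" is the grip in N (left out, the last holds). Time passes only in rows, so rows that repeat a pose let the fingers close. It gives the time, the measured TCP pose, the force, the opening and the grip force at its end, in the units of the state.
- read_state(): the state, without advancing time (a new reading comes with each control period).
- read_camera(name): name is "scene" or "side" or "wrist"; returns (picture, depth): 480x640x3 uint8, red, green, blue; 480x640 float32, m along the optical axis (not along the pixel's ray), 0 where there is no reading.
- camera_params(name): a dict with "fx", "fy", "cx", "cy" (pixels), "rvec" (rotation vector, rad) and "tvec" (3), from world to camera coordinates, as OpenCV has them. Camera axes: x right, y down, z forward; pixel columns grow to the right and rows downward; lengths in m; the calibration is good to about 2 mm. The wrist camera is an equidistant fisheye: a pixel r from the principal point sees the ray r / f radians off the axis. A picture is of the moment at which its call begins: read the wrist's pose just before it. camera_params takes no time and is no camera call; for the wrist camera it gives the pose at the moment of the call.
- close_job(): hands the job in; it is judged then, once.
The state is a dict: "t": time; "q": joint angles; "dq": joint speeds; "joint_torque": joint torques, N m; "tool_pos": TCP position; "orientation": TCP orientation; "force": force on the tool from outside, world axes, zero at the start; "wrist_torque": the same for the moment, N m; "opening": finger opening in m; "gripper_force": force on a finger pad.
Only numpy, scipy, OpenCV 4.12 (cv2) and the standard library are available. Lean on these libraries where they do the work, as an engineer would, in place of code of your own. Each camera call takes 0.05 s, during which the arm holds its last target. There are 200 camera calls.

## Working session

There is one attempt and no reset: what is moved stays moved. The work goes in short steps, Python scripts to look and compute and a tool call to move; the robot and the scene stay as the last step left them, time stands still between calls to the robot, and variables do not carry over. Pictures are saved under pics/ and viewed, at most 14 in all, crops included, and the job is handed in when it is done.

Besides the shell and the picture viewer there is one more tool, called by a JSON object that holds its "op" and its "data". servo_tool: Moves the arm, as the interface text tells. Its arguments: {"type":"object","properties":{"increments":{"type":"array"},"force":{"type":"number"}},"required":["increments"]}

```bash
mkdir -p pics; cat > h.py <<'E'
import numpy as np, cv2
from plant import *
def cam(n):
    p=camera_params(n); R,_=cv2.Rodrigues(np.array(p["rvec"],float)); return p,R,np.array(p["tvec"],float).ravel()
def world(n,u,v,c,z=None,d=None):
    """pixel -> world, on plane z or with depth d"""
    p,R,t=c; u=np.asarray(u,float);v=np.asarray(v,float)
    x=(u-p["cx"])/p["fx"]; y=(v-p["cy"])/p["fy"]
    if n=="wrist":
        r=np.hypot(x,y)+1e-12; ray=np.stack([x/r*np.sin(r),y/r*np.sin(r),np.cos(r)],-1)
    else: ray=np.stack([x,y,np.ones_like(x)],-1)
    o=-R.T@t; w=ray@R
    if d is not None: s=d/ray[...,2]
    else: s=(z-o[2])/w[...,2]
    return o+w*np.asarray(s)[...,None]
def shot(n):
    c=cam(n); im,d=read_camera(n); return im,d,c
def save(im,f): cv2.imwrite("pics/"+f,im[...,::-1])
E
python3 - <<'E'
from h import *
for n in("scene","side","wrist"):
    im,d,c=shot(n); save(im,n+"0.png"); np.savez("/tmp/"+n,im=im,d=d); print(n,c[0]["fx"],(-c[1].T@c[2]).round(3), c[1].round(2).tolist())
s=read_state();print(s["tool_pos"],s["orientation"],s["opening"],s["force"])
E
```

```text
scene 571.6430607180916 [ 0.885 -0.547  0.729] [[0.88, 0.47, -0.02], [0.33, -0.65, -0.68], [-0.33, 0.59, -0.73]]
side 485.9915871666479 [0.532 0.595 0.563] [[-0.99, -0.1, 0.02], [-0.08, 0.66, -0.75], [0.07, -0.74, -0.66]]
wrist 371.64829954431775 [0.6   0.065 0.385] [[1.0, 0.0, -0.0], [0.0, -0.97, 0.24], [-0.0, -0.24, -0.97]]
[5.99829121e-01 3.65334527e-05 4.03909729e-01] [-2.22064785e+00 -2.22062803e+00  1.45824648e-03] 0.09272160024146821 [0.56851734 0.01772371 0.00710418]
```

View pics/scene0.png

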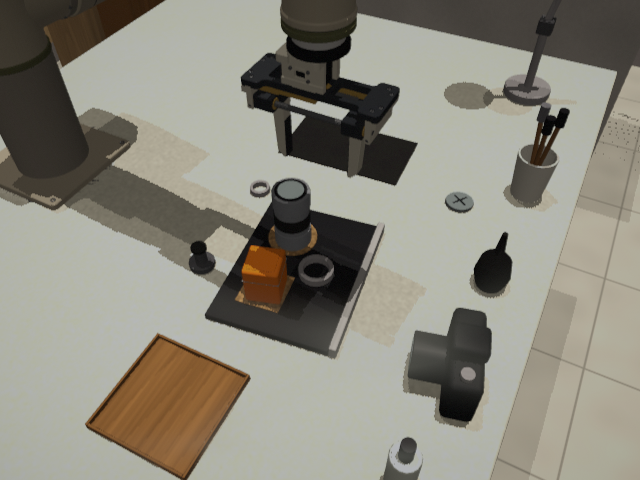

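View pics/wrist0.png

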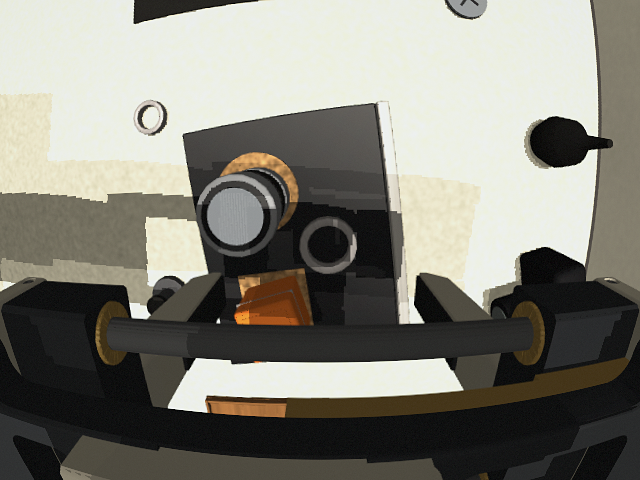

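View pics/side0.png

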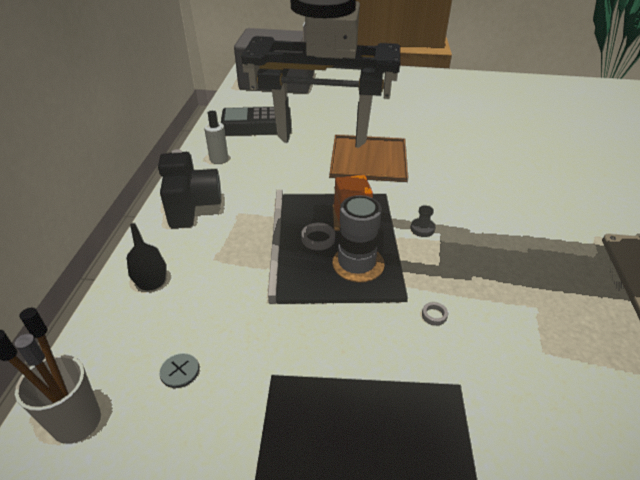

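The mat lies at +y (left) and the tray at −y. The board is between them, slightly turned. Lens at scene (291,215), tin at (265,275), wide ring at (316,270), narrow ring at (260,188), tripod foot at (201,258), disc at (459,202). In the side view, the lens is at (361,230) and the mat at (365,430). Next I measure with colour masks and depth from all the views.

```bash
cat > m0.py <<'E'
from h import *
C={}
for n in("scene","side","wrist"):
    f=np.load(f"/tmp/{n}.npz"); c=cam(n); v,u=np.mgrid[:480,:640]; C[n]=(f["im"],f["d"],world(n,u,v,c,d=f["d"]),c)
def hsv(im): return cv2.cvtColor(im,cv2.COLOR_RGB2HSV)
def rect(P): 
    r=cv2.minAreaRect((P[:,:2]*1000).astype(np.float32)); return np.round(r[0],1),np.round(r[1],1),round(r[2],1)
for n in C:
    im,d,W,c=C[n]; H=hsv(im); ok=d>0; z=W[...,2]; x=W[...,0]; y=W[...,1]; near=ok&(x>.35)&(x<.85)&(abs(y)<.45)&(z<.16)&(z>-.02)
    print("==",n)
    o=near&(H[...,0]<12)&(H[...,1]>200)&(H[...,2]>110)
    T=o&(z>.04); zt=np.percentile(z[T],95) if T.any() else 0; tt=T&(z>zt-.006)
    if tt.sum()>50: print("tin top",zt.round(4),rect(W[tt]),tt.sum())
    L=near&(z>.105)&(z<.14)&(H[...,1]<90)
    if L.sum()>50:
        num,lab,st,ce=cv2.connectedComponentsWithStats(L.astype(np.uint8))
        for i in range(1,num):
            if st[i,4]>200:
                P=W[lab==i]; (cx,cy),r=cv2.minEnclosingCircle((P[:,:2]*1000).astype(np.float32)); print("hi blob",cx,cy,r,np.median(P[:,2]),st[i])
    tr=near&(H[...,0]<20)&(H[...,1]>90)&(y<-.2+.05)&(z<.03)
    if tr.sum()>200: print("tray",rect(W[tr]),np.percentile(z[tr],[5,50,98]).round(4))
    m=near&(z<.012)&(H[...,2]<60)&(y>.15)
    num,lab,st,ce=cv2.connectedComponentsWithStats(m.astype(np.uint8)); 
    if num>1:
        i=1+np.argmax(st[1:,4]); print("mat",rect(W[lab==i]),np.median(z[lab==i]).round(4),st[i])
E
python3 m0.py; python3 - <<'E'
import sys; sys.argv=['']
exec(open('m0.py').read().split("for n in C:")[0])
for n,pts in dict(scene=[(300,262),(331,270),(316,256),(316,283),(316,270),(252,300),(318,240),(345,235),(291,190),(260,183),(200,262)],side=[(318,228),(318,245),(303,237),(334,237),(375,275),(361,207),(435,305)],wrist=[(328,220),(328,270),(303,245),(353,245),(236,215),(258,158),(294,195)]).items():
    for u,v in pts: print(n,u,v,C[n][2][v,u].round(4))
E
```

```text
== scene
hi blob 538.4119262695312 20.026485443115234 32.901634216308594 0.12520132712587906 [ 271  178   40   36 1160]
tray (array([ 528.4, -313.1]), array([168.6, 165.9]), 1.4) [0.0024 0.0047 0.0132]
mat (array([458.8, 294.8]), array([150.2, 134.3]), 2.2) 0.0032 [ 289  117   60   54 2195]
== side
hi blob 536.3896484375 22.433570861816406 31.789104461669922 0.12616053671498148 [ 340  195   42   37 1246]
tray (array([ 531. , -274.1]), array([158.1, 243.5]), 1.9) [0.0035 0.0054 0.0136]
mat (array([508.7, 300.1]), array([248.4, 135.2]), 3.5) 0.0042 [  255   376   221   104 20274]
== wrist
tin top 0.0875 (array([555.5, -93.8]), array([51.6, 52.2]), 16.7) 83
hi blob 538.6287841796875 19.47124671936035 31.14151382446289 0.12668188700367186 [ 196  172   85   85 5584]
tray (array([ 504.5, -220. ]), array([ 93.4, 106.7]), 90.0) [0.0034 0.0055 0.0137]
mat (array([458.5, 227.9]), array([ 29.8, 146.5]), 81.5) 0.0038 [ 134    0  124   24 1316]
scene 300 262 [ 0.5794 -0.0288  0.026 ]
scene 331 270 [ 0.6323 -0.0226  0.0281]
scene 316 256 [ 0.5966 -0.0057  0.0261]
scene 316 283 [ 0.6217 -0.054   0.024 ]
scene 316 270 [ 0.6037 -0.0198  0.0094]
scene 252 300 [ 0.5478 -0.1259  0.0199]
scene 318 240 [0.5783 0.0364 0.0149]
scene 345 235 [0.6138 0.0686 0.0141]
scene 291 190 [0.5401 0.02   0.127 ]
scene 260 183 [0.4098 0.1228 0.0079]
scene 200 262 [ 0.4306 -0.0987  0.0192]
side 318 228 [ 0.6094 -0.0491  0.0189]
side 318 245 [0.6033 0.0008 0.0243]
side 303 237 [ 0.6302 -0.0121  0.0278]
side 334 237 [ 0.5789 -0.0213  0.0255]
side 375 275 [0.5065 0.0495 0.0149]
side 361 207 [0.5372 0.0236 0.1275]
side 435 305 [0.4147 0.0981 0.0115]
wrist 328 220 [ 0.6075 -0.0024  0.0267]
wrist 328 270 [ 0.6078 -0.0541  0.0261]
wrist 303 245 [ 0.5828 -0.0276  0.0274]
wrist 353 245 [ 0.6326 -0.0278  0.0264]
wrist 236 215 [0.5394 0.0202 0.1266]
wrist 258 158 [0.5379 0.0586 0.0154]
wrist 294 195 [0.5737 0.021  0.0163]
```

```bash
python3 - <<'E'
exec(open('m0.py').read().split("for n in C:")[0])
for n in("scene","wrist","side"):
    im,d,W,c=C[n];H=hsv(im);z=W[...,2];x=W[...,0];y=W[...,1]
    b=(d>0)&(x>.45)&(x<.68)&(y>-.17)&(y<-.04)
    T=b&(z>.03)&(z<.1)&(H[...,0]<15)&(H[...,1]>150)
    if T.sum()>30:
        zs=z[T]; print(n,T.sum(),np.percentile(zs,[5,50,95,99]).round(4))
        top=T&(z>.080); 
        if top.sum()>30: print(" top",rect(W[top]),top.sum(),np.median(z[top]))
    # cork
    k=(d>0)&(x>.45)&(x<.68)&(abs(y)<.17)&(z<.022)&(z>.008)&(H[...,0]<22)&(H[...,1]>70)&(H[...,2]>70)
    print(" cork",k.sum(),np.median(z[k]))
    for nm,s in(("round",y>-.035),("square",y<-.035)):
        kk=k&s
        if kk.sum()>30:P=W[kk];print("  ",nm,kk.sum(),P[:,:2].min(0).round(3),P[:,:2].max(0).round(3))
im,d,W,c=C["scene"];H=hsv(im)
m=((H[...,0]<20)&(H[...,1]>90)).astype(np.uint8); m[:320]=0; m[:,260:]=0
m=cv2.morphologyEx(m,cv2.MORPH_OPEN,np.ones((3,3)))
cs=max(cv2.findContours(m,0,2)[0],key=cv2.contourArea)
q=cv2.approxPolyDP(cs,8,True)[:,0]; P=world("scene",q[:,0],q[:,1],c,z=.006);P2=world("scene",q[:,0],q[:,1],c,z=.012); print(q.tolist(),P[:,:2].round(4).tolist(),P.mean(0),P2.mean(0))
E
```

```text
scene 1843 [0.0352 0.0813 0.0873 0.088 ]
 top (array([555.2, -95.3]), array([56.4, 58.1]), 17.9) 955 0.0855526060677656
 cork 607 0.015430020297726221
   round 197 [ 0.48  -0.029] [0.578 0.067]
   square 410 [ 0.484 -0.136] [ 0.592 -0.038]
wrist 2327 [0.0353 0.0801 0.0874 0.0879]
 top (array([555.4, -92.9]), array([55.3, 53.3]), 20.3) 1165 0.08594429721942914
 cork 2359 0.016045695044050345
   round 1422 [ 0.496 -0.013] [0.578 0.065]
   square 937 [ 0.503 -0.121] [ 0.592 -0.055]
side 646 [0.0516 0.0863 0.0881 0.0886]
 top (array([554.4, -93.8]), array([55. , 56.4]), 17.8) 568 0.08648987638817981
 cork 645 0.01601017691463469
   round 581 [ 0.493 -0.002] [0.577 0.067]
   square 64 [ 0.574 -0.161] [ 0.592 -0.055]
[[157, 334], [86, 425], [185, 479], [248, 375]] [[0.4476, -0.237], [0.4535, -0.3954], [0.6134, -0.3917], [0.6059, -0.2325]] [ 0.53011007 -0.31414746  0.006     ] [ 0.53305817 -0.31608264  0.012     ]
```

Top heights from the views agree: lens 0.126, tin 0.086, ring 0.026. Lens centre is (0.538, 0.020), tin (0.555, −0.094) turned about 18°, ring (0.607, −0.028). The fingers close along world x, so I take the lens first.

{"op": "servo_tool", "data": {"increments": [{"slide": [20,-62,0],"dr": [0,0,0],"jaw": 0},{"slide": [20,-62,30],"dr": [0,0,0],"jaw": 0},{"slide": [20,-62,60],"dr": [0,0,0],"jaw": 0},{"slide": [20,-62,90],"dr": [0,0,0],"jaw": 0},{"slide": [20,-62,115],"dr": [0,0,0],"jaw": 0},{"slide": [20,-62,127],"dr": [0,0,0],"jaw": 0},{"slide": [20,-62,127],"dr": [0,0,0],"jaw": 0},{"slide": [20,-62,127],"dr": [0,0,0],"jaw": 1},{"slide": [20,-62,127],"dr": [0,0,0],"jaw": 1},{"slide": [20,-62,127],"dr": [0,0,0],"jaw": 1},{"slide": [20,-62,127],"dr": [0,0,0],"jaw": 1},{"slide": [20,-62,127],"dr": [0,0,0],"jaw": 1},{"slide": [20,-62,127],"dr": [0,0,0],"jaw": 1}], "force": 25}}

```text
t: 1.45
tool_pos: [0.5383, 0.02, 0.2785]
orientation: [2.221, 2.221, 0.001]
force: [-0.8, -0.0, 5.0]
opening: 0.0617
gripper_force: 25.0
```

{"op": "servo_tool", "data": {"increments": [{"slide": [0,0,-20],"dr": [0,0,0],"jaw": 1},{"slide": [0,0,-50],"dr": [0,0,0],"jaw": 1},{"slide": [10,0,-70],"dr": [0,0,0],"jaw": 1},{"slide": [40,3,-70],"dr": [0,0,0],"jaw": 1},{"slide": [75,8,-70],"dr": [0,0,0],"jaw": 1},{"slide": [110,12,-70],"dr": [0,0,0],"jaw": 1},{"slide": [145,16,-70],"dr": [0,0,0],"jaw": 1},{"slide": [180,20,-70],"dr": [0,0,0],"jaw": 1},{"slide": [215,24,-70],"dr": [0,0,0],"jaw": 1},{"slide": [245,28,-70],"dr": [0,0,0],"jaw": 1},{"slide": [270,31,-65],"dr": [0,0,0],"jaw": 1},{"slide": [280,32,-50],"dr": [0,0,0],"jaw": 1},{"slide": [280,32,-30],"dr": [0,0,0],"jaw": 1},{"slide": [280,32,-12],"dr": [0,0,0],"jaw": 1},{"slide": [280,32,0],"dr": [0,0,0],"jaw": 1},{"slide": [280,32,6],"dr": [0,0,0],"jaw": 1},{"slide": [280,32,8],"dr": [0,0,0],"jaw": 1},{"slide": [280,32,8],"dr": [0,0,0],"jaw": 1}]}}

```text
t: 3.25
tool_pos: [0.5702, 0.2998, 0.27]
orientation: [2.222, 2.221, 0.0]
force: [-0.1, -0.6, -3.4]
opening: 0.062
gripper_force: 25.0
```

{"op": "servo_tool", "data": {"increments": [{"slide": [0,0,1],"dr": [0,0,0],"jaw": 1},{"slide": [0,0,2],"dr": [0,0,0],"jaw": 1},{"slide": [0,0,3],"dr": [0,0,0],"jaw": 1},{"slide": [0,0,3.5],"dr": [0,0,0],"jaw": 1},{"slide": [0,0,3.5],"dr": [0,0,0],"jaw": 1}]}}

```text
t: 3.75
tool_pos: [0.5701, 0.3001, 0.2667]
orientation: [2.221, 2.221, 0.001]
force: [-0.1, -0.6, -1.6]
opening: 0.0619
gripper_force: 25.0
```

{"op": "servo_tool", "data": {"increments": [{"slide": [0,0,0.7],"dr": [0,0,0],"jaw": 1},{"slide": [0,0,0.7],"dr": [0,0,0],"jaw": 0},{"slide": [0,0,0.7],"dr": [0,0,0],"jaw": 0},{"slide": [0,0,0.7],"dr": [0,0,0],"jaw": 0},{"slide": [0,0,0.7],"dr": [0,0,0],"jaw": 0},{"slide": [0,0,-30],"dr": [0,0,0],"jaw": 0},{"slide": [0,0,-70],"dr": [0,0,0],"jaw": 0},{"slide": [-20,0,-110],"dr": [0,0,0],"jaw": 0},{"slide": [-60,-3,-135],"dr": [0,0,0],"jaw": 0},{"slide": [-110,-6,-135],"dr": [0,0,0],"jaw": 0},{"slide": [-160,-8,-135],"dr": [0,0,0],"jaw": 0},{"slide": [-210,-10,-135],"dr": [0,0,0],"jaw": 0},{"slide": [-260,-12,-135],"dr": [0,0,0],"jaw": 0},{"slide": [-310,-15,-135],"dr": [0,0,0],"jaw": 0},{"slide": [-350,-15,-135],"dr": [0,0,0],"jaw": 0},{"slide": [-370,-15,-135],"dr": [0,0,0],"jaw": 0},{"slide": [-370,-15,-135],"dr": [0,0,0],"jaw": 0},{"slide": [-370,-15,-135],"dr": [0,0,0],"jaw": 0}]}}

```text
t: 5.55
tool_pos: [0.555, -0.0701, 0.4012]
orientation: [-2.223, -2.22, -0.001]
force: [0.1, 0.2, 0.8]
opening: 0.093
gripper_force: 0.0
```

```bash
cat > look.py <<'E'
from h import *
import sys
def cork(W,d,H):
    x,y,z=W[...,0],W[...,1],W[...,2]
    return (d>0)&(x>.45)&(x<.68)&(y>-.17)&(y<.1)&(z<.022)&(z>.008)&(H[...,0]<22)&(H[...,1]>70)&(H[...,2]>70)
def run(n,tag):
    im,d,c=shot(n); save(im,tag+".png"); v,u=np.mgrid[:480,:640]; W=world(n,u,v,c,d=d); H=cv2.cvtColor(im,cv2.COLOR_RGB2HSV)
    z=W[...,2];x=W[...,0];y=W[...,1]
    T=(d>0)&(z>.05)&(z<.1)&(H[...,0]<15)&(H[...,1]>150)&(x>.35)&(x<.7)
    if T.sum()>50:
        zt=np.percentile(z[T],90); P=W[T&(z>zt-.006)]; print(n,"tin top",np.median(P[:,2]).round(4),cv2.minAreaRect((P[:,:2]*1000).astype(np.float32)))
    k=cork(W,d,H).astype(np.uint8); k=cv2.morphologyEx(k,cv2.MORPH_OPEN,np.ones((3,3))); N,lab,st,ce=cv2.connectedComponentsWithStats(k)
    for i in range(1,N):
        if st[i,4]>150:
            P=W[lab==i]; Q=(P[:,:2]*1000).astype(np.float32); print(n,"cork",st[i,4],np.median(P[:,2]).round(4),cv2.minEnclosingCircle(Q),cv2.minAreaRect(Q))
    return im,d,c,W,H
E
python3 -c "
from look import *
run('wrist','w1')
im,d,c,W,H=run('scene','s1')
print(read_state()['tool_pos'])"
```

```text
wrist tin top 0.0863 ((554.4779052734375, -95.32308959960938), (56.04985427856445, 56.16852951049805), 17.785221099853516)
wrist cork 5725 0.0158 ((535.1617431640625, 23.133203506469727), 42.89889144897461) ((535.2901611328125, 23.253292083740234), (84.76502990722656, 84.93832397460938), 62.39729690551758)
wrist cork 884 0.0159 ((550.2607421875, -78.70570373535156), 40.112632751464844) ((549.0567626953125, -78.75726318359375), (73.45128631591797, 40.51216125488281), 5.024334907531738)
scene tin top 0.0856 ((555.2191772460938, -95.37257385253906), (56.176513671875, 57.10536575317383), 17.25929832458496)
scene cork 1409 0.0153 ((534.2429809570312, 27.230419158935547), 45.77091598510742) ((532.9876098632812, 26.744426727294922), (83.01744079589844, 90.07780456542969), 28.668760299682617)
[ 0.55507148 -0.0689911   0.40121639]
```

View pics/w1.png

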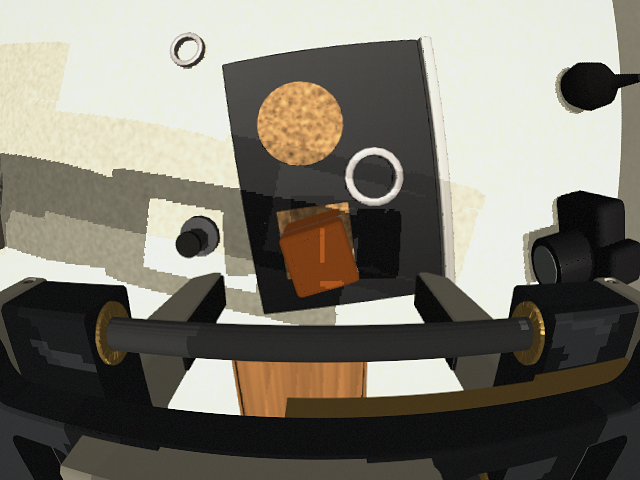

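Clear view: round pad at (300,123), ring at (374,177), and the tin at (318,255) overlapping the square pad. Round pad centre is (0.535, 0.023), tin (0.555, −0.095) turned 17.8°. Now I pick up the tin.

{"op": "servo_tool", "data": {"increments": [{"slide": [-15,0,0],"dr": [0,0,-0.14],"jaw": 0},{"slide": [-26,0,0],"dr": [0,0,-0.28],"jaw": 0},{"slide": [-26,0,20],"dr": [0,0,-0.31],"jaw": 0},{"slide": [-26,0,60],"dr": [0,0,-0.31],"jaw": 0},{"slide": [-26,0,100],"dr": [0,0,-0.31],"jaw": 0},{"slide": [-26,0,140],"dr": [0,0,-0.31],"jaw": 0},{"slide": [-26,0,162],"dr": [0,0,-0.31],"jaw": 0},{"slide": [-26,0,171],"dr": [0,0,-0.31],"jaw": 0},{"slide": [-26,0,171],"dr": [0,0,-0.31],"jaw": 0},{"slide": [-26,0,171],"dr": [0,0,-0.31],"jaw": 1},{"slide": [-26,0,171],"dr": [0,0,-0.31],"jaw": 1},{"slide": [-26,0,171],"dr": [0,0,-0.31],"jaw": 1},{"slide": [-26,0,171],"dr": [0,0,-0.31],"jaw": 1},{"slide": [-26,0,171],"dr": [0,0,-0.31],"jaw": 1},{"slide": [-26,0,171],"dr": [0,0,-0.31],"jaw": 1}], "force": 15}}

```text
t: 7.15
tool_pos: [0.5552, -0.0961, 0.2307]
orientation: [1.852, 2.537, 0.0]
force: [-0.9, -0.5, 2.5]
opening: 0.0563
gripper_force: 15.0
```

{"op": "servo_tool", "data": {"increments": [{"slide": [0,0,-25],"dr": [0,0,0],"jaw": 1},{"slide": [0,0,-60],"dr": [0,0,0],"jaw": 1},{"slide": [15,0,-80],"dr": [0,0,0.05],"jaw": 1},{"slide": [50,1,-80],"dr": [0,0,0.1],"jaw": 1},{"slide": [90,1,-80],"dr": [0,0,0.16],"jaw": 1},{"slide": [130,2,-80],"dr": [0,0,0.22],"jaw": 1},{"slide": [170,3,-80],"dr": [0,0,0.28],"jaw": 1},{"slide": [210,3,-80],"dr": [0,0,0.31],"jaw": 1},{"slide": [250,4,-80],"dr": [0,0,0.31],"jaw": 1},{"slide": [290,4,-80],"dr": [0,0,0.31],"jaw": 1},{"slide": [330,5,-80],"dr": [0,0,0.31],"jaw": 1},{"slide": [370,6,-80],"dr": [0,0,0.31],"jaw": 1},{"slide": [402,6,-78],"dr": [0,0,0.31],"jaw": 1},{"slide": [413.5,6.5,-65],"dr": [0,0,0.31],"jaw": 1},{"slide": [413.5,6.5,-40],"dr": [0,0,0.31],"jaw": 1},{"slide": [413.5,6.5,-18],"dr": [0,0,0.31],"jaw": 1},{"slide": [413.5,6.5,-2],"dr": [0,0,0.31],"jaw": 1},{"slide": [413.5,6.5,5],"dr": [0,0,0.31],"jaw": 1},{"slide": [413.5,6.5,8],"dr": [0,0,0.31],"jaw": 1},{"slide": [413.5,6.5,8],"dr": [0,0,0.31],"jaw": 1}]}}

```text
t: 9.15
tool_pos: [0.4352, 0.2995, 0.2221]
orientation: [-2.222, -2.221, 0.001]
force: [0.6, -0.2, -1.7]
opening: 0.0557
gripper_force: 15.0
```

{"op": "servo_tool", "data": {"increments": [{"slide": [0,0,1],"dr": [0,0,0],"jaw": 1},{"slide": [0,0,2],"dr": [0,0,0],"jaw": 1},{"slide": [0,0,3],"dr": [0,0,0],"jaw": 1},{"slide": [0,0,4],"dr": [0,0,0],"jaw": 1},{"slide": [0,0,4],"dr": [0,0,0],"jaw": 1}]}}

```text
t: 9.65
tool_pos: [0.4352, 0.3, 0.2187]
orientation: [2.221, 2.221, 0.001]
force: [-1.1, 1.0, 2.6]
opening: 0.0558
gripper_force: 15.0
```

{"op": "servo_tool", "data": {"increments": [{"slide": [0,0,0],"dr": [0,0,0],"jaw": 0},{"slide": [0,0,0],"dr": [0,0,0],"jaw": 0},{"slide": [0,0,0],"dr": [0,0,0],"jaw": 0},{"slide": [0,0,-2],"dr": [0,0,0],"jaw": 0},{"slide": [0,0,-40],"dr": [0,0,0],"jaw": 0},{"slide": [0,0,-85],"dr": [0,0,0],"jaw": 0},{"slide": [0,0,-130],"dr": [0,0,0],"jaw": 0},{"slide": [-28,15,-160],"dr": [0,0,0.14],"jaw": 0},{"slide": [-65,34,-181],"dr": [0,0,0.28],"jaw": 0},{"slide": [-105,55,-181],"dr": [0,0,0.42],"jaw": 0},{"slide": [-145,76,-181],"dr": [0,0,0.56],"jaw": 0},{"slide": [-185,97,-181],"dr": [0,0,0.7],"jaw": 0},{"slide": [-225,118,-181],"dr": [0,0,0.84],"jaw": 0},{"slide": [-265,139,-181],"dr": [0,0,0.98],"jaw": 0},{"slide": [-300,157,-181],"dr": [0,0,1.12],"jaw": 0},{"slide": [-328,172,-181],"dr": [0,0,1.26],"jaw": 0},{"slide": [-328,172,-181],"dr": [0,0,1.4],"jaw": 0},{"slide": [-328,172,-181],"dr": [0,0,1.54],"jaw": 0},{"slide": [-328,172,-181],"dr": [0,0,1.571],"jaw": 0},{"slide": [-328,172,-181],"dr": [0,0,1.571],"jaw": 0}]}}

```text
t: 11.65
tool_pos: [0.607, -0.0284, 0.3992]
orientation: [-3.142, 0.001, 0.0]
force: [1.3, 0.4, 0.4]
opening: 0.0931
gripper_force: 0.0
```

```bash
cat > ring.py <<'E'
from look import *
def ring(n,tag,lo=.019,hi=.034,box=(.55,.66,-.1,.03)):
    im,d,c,W,H=run(n,tag); x,y,z=W[...,0],W[...,1],W[...,2]
    k=(d>0)&(x>box[0])&(x<box[1])&(y>box[2])&(y<box[3])&(z>lo)&(z<hi)
    N,lab,st,ce=cv2.connectedComponentsWithStats(k.astype(np.uint8)); i=1+np.argmax(st[1:,4]); P=W[lab==i]
    print(n,"ring",st[i],np.median(P[:,2]).round(4),cv2.minEnclosingCircle((P[:,:2]*1000).astype(np.float32)),ce[i])
    return im,d,c,W,H
E
python3 -c "
from ring import *
ring('wrist','w2'); ring('scene','s2')
im,d,c,W,H=run('side','sd2')
x,y,z=W[...,0],W[...,1],W[...,2]
k=(z>.09)&(z<.13)&(y>.2)&(y<.4)&(d>0)&(x>.5)&(x<.65); P=W[k]; print('lens',cv2.minEnclosingCircle((P[:,:2]*1000).astype(np.float32)),np.median(P[:,2]))
print(read_state()['tool_pos'],read_state()['q'])"
```

```text
wrist cork 4326 0.0159 ((551.47607421875, -95.58326721191406), 50.767295837402344) ((550.684326171875, -96.15541076660156), (75.06068420410156, 72.71466827392578), 7.991229057312012)
wrist cork 4589 0.0159 ((534.4281616210938, 23.341781616210938), 43.335391998291016) ((534.362060546875, 23.71331024169922), (84.343017578125, 84.0521240234375), 1.5902310609817505)
wrist ring [ 290  189   59   59 1366] 0.0266 ((607.41455078125, -28.85619354248047), 29.170005798339844) [319.21888726 217.83382138]
scene tin top 0.0656 ((437.7522888183594, 276.5374755859375), (54.40652847290039, 7.942333221435547), 7.141110897064209)
scene cork 1231 0.0151 ((533.9130249023438, 27.75493621826172), 46.62586975097656) ((533.36083984375, 30.87544059753418), (79.62733459472656, 84.11515808105469), 83.74730682373047)
scene cork 1165 0.0152 ((550.4214477539062, -91.9734878540039), 51.808021545410156) ((550.0687255859375, -92.70132446289062), (75.31228637695312, 77.5563735961914), 7.349695205688477)
scene cork 247 0.0152 ((567.2196044921875, -67.29283905029297), 19.72309684753418) ((566.2313232421875, -65.93415069
[... 382 characters left out ...]
.22299575805664) ((550.62060546875, -94.52548217773438), (73.78050994873047, 73.76309204101562), 5.541857719421387)
side cork 184 0.0161 ((568.0804443359375, -68.1289291381836), 19.7861385345459) ((566.3441772460938, -68.53417205810547), (33.747955322265625, 28.89780616760254), 5.488653182983398)
side cork 1370 0.0161 ((534.751708984375, 23.638959884643555), 43.1073112487793) ((533.962646484375, 28.490182876586914), (76.09976196289062, 82.0127944946289), 85.96041870117188)
lens ((568.7683715820312, 300.85443115234375), 31.50790023803711) 0.11449975194571049
[ 0.60701219 -0.02811493  0.39924422] [-1.30644602e-01  1.53389120e-01  1.47302023e+00  1.11479494e-05
  1.51524961e+00  1.43898587e+00]
```

View pics/w2.png

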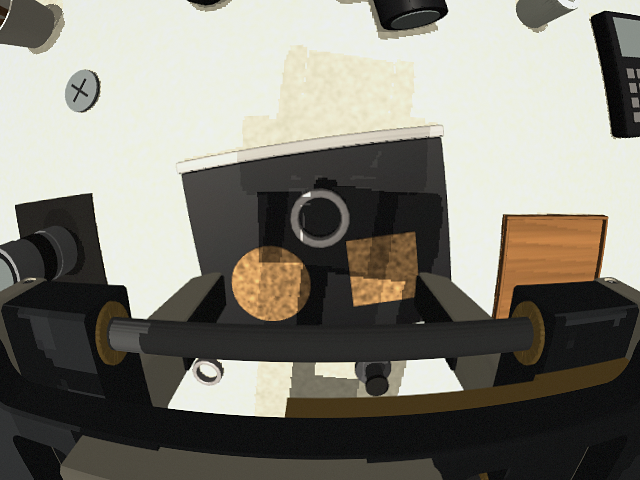

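View pics/sd2.png

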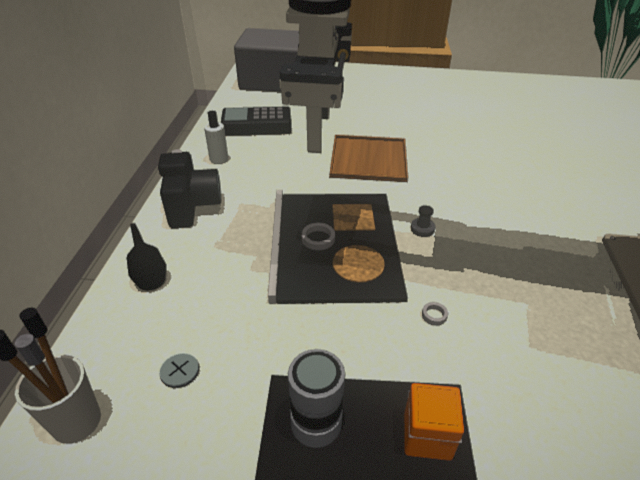

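Lens and tin stand upright on the mat (side view (316,400) and (435,420)). The ring is untouched at (0.607, −0.029), top 0.026, and the square pad is at (0.5505, −0.0955). Now I pick up the ring with the fingers closing along y.

{"op": "servo_tool", "data": {"increments": [{"slide": [0,1,45],"dr": [0,0,0],"jaw": 0},{"slide": [0,1,90],"dr": [0,0,0],"jaw": 0},{"slide": [0,1,135],"dr": [0,0,0],"jaw": 0},{"slide": [0,1,170],"dr": [0,0,0],"jaw": 0},{"slide": [0,1,188],"dr": [0,0,0],"jaw": 0},{"slide": [0,1,196],"dr": [0,0,0],"jaw": 0},{"slide": [0,1,198],"dr": [0,0,0],"jaw": 0},{"slide": [0,1,198],"dr": [0,0,0],"jaw": 0},{"slide": [0,1,198],"dr": [0,0,0],"jaw": 1},{"slide": [0,1,198],"dr": [0,0,0],"jaw": 1},{"slide": [0,1,198],"dr": [0,0,0],"jaw": 1},{"slide": [0,1,198],"dr": [0,0,0],"jaw": 1},{"slide": [0,1,198],"dr": [0,0,0],"jaw": 1},{"slide": [0,1,198],"dr": [0,0,0],"jaw": 1}], "force": 15}}

```text
t: 13.2
tool_pos: [0.6071, -0.0292, 0.2015]
orientation: [-3.142, 0.0, -0.0]
force: [-0.6, -0.2, 2.0]
opening: 0.0571
gripper_force: 15.0
```

{"op": "servo_tool", "data": {"increments": [{"slide": [0,0,-20],"dr": [0,0,0],"jaw": 1},{"slide": [0,0,-60],"dr": [0,0,0],"jaw": 1},{"slide": [-5,20,-100],"dr": [0,0,0],"jaw": 1},{"slide": [-15,60,-130],"dr": [0,0,0],"jaw": 1},{"slide": [-26,100,-140],"dr": [0,0,0],"jaw": 1},{"slide": [-37,140,-140],"dr": [0,0,0],"jaw": 1},{"slide": [-47,180,-140],"dr": [0,0,0],"jaw": 1},{"slide": [-58,220,-140],"dr": [0,0,0],"jaw": 1},{"slide": [-68,260,-140],"dr": [0,0,0],"jaw": 1},{"slide": [-75,286,-140],"dr": [0,0,0],"jaw": 1},{"slide": [-75,286,-140],"dr": [0,0,0],"jaw": 1},{"slide": [-75,286,-140],"dr": [0,0,0],"jaw": 1}]}}

```text
t: 14.4
tool_pos: [0.5317, -0.3155, 0.3408]
orientation: [-3.141, 0.003, 0.001]
force: [0.8, 0.8, -0.8]
opening: 0.0571
gripper_force: 15.0
```

```bash
python3 - <<'E'
from h import *
v,u=np.mgrid[:480,:640]
for n in("wrist","side"):
    im,d,c=shot(n); save(im,n[0]+"3.png"); W=world(n,u,v,c,d=d);H=cv2.cvtColor(im,cv2.COLOR_RGB2HSV); x,y,z=W[...,0],W[...,1],W[...,2]
    k=((d>0)&(x>.42)&(x<.65)&(y<-.21)&(y>-.42)&(z<.02)&(z>-.002)&(H[...,0]<22)&(H[...,1]>100)).astype(np.uint8)
    k=cv2.morphologyEx(k,cv2.MORPH_OPEN,np.ones((3,3))); P=W[k>0]; 
    print(n,k.sum(),cv2.minAreaRect((P[:,:2]*1000).astype(np.float32)),P.min(0).round(3),P.max(0).round(3),np.percentile(P[:,2],[5,30,50,98]).round(4))
print(read_state()['tool_pos'])
E
```

```text
wrist 26188 ((531.7943115234375, -315.17803955078125), (159.8312530517578, 162.25079345703125), 1.2220683097839355) [ 0.452 -0.397 -0.   ] [ 0.613 -0.234  0.015] [0.0037 0.0046 0.005  0.0132]
side 2045 ((532.1878051757812, -312.9100036621094), (157.33621215820312, 160.5111541748047), 1.2507634162902832) [ 0.453 -0.394  0.002] [ 0.612 -0.232  0.015] [0.0036 0.0048 0.0054 0.0135]
[ 0.53223824 -0.31429367  0.3409661 ]
```

View pics/w3.png

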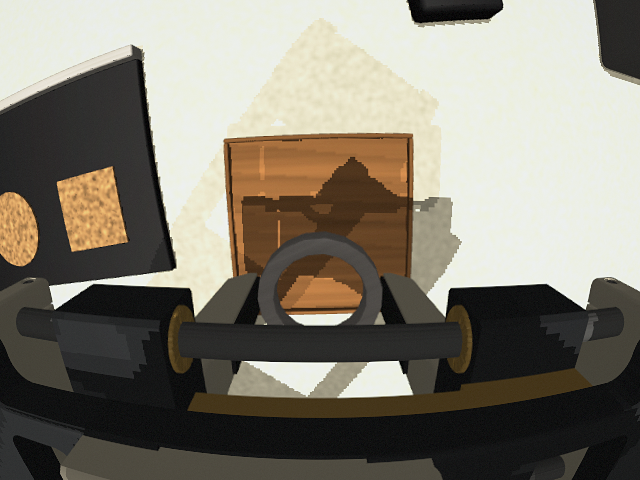

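Ring held level over the tray (ring at (322,280)). Tray centre is (0.532, −0.315), floor about 0.0045.

{"op": "servo_tool", "data": {"increments": [{"slide": [0,0,30],"dr": [0,0,0],"jaw": 1},{"slide": [0,0,70],"dr": [0,0,0],"jaw": 1},{"slide": [0,0,105],"dr": [0,0,0],"jaw": 1},{"slide": [0,0,130],"dr": [0,0,0],"jaw": 1},{"slide": [0,0,140],"dr": [0,0,0],"jaw": 1},{"slide": [0,0,143],"dr": [0,0,0],"jaw": 1},{"slide": [0,0,144],"dr": [0,0,0],"jaw": 1},{"slide": [0,0,145],"dr": [0,0,0],"jaw": 1},{"slide": [0,0,146],"dr": [0,0,0],"jaw": 1},{"slide": [0,0,146],"dr": [0,0,0],"jaw": 1}]}}

```text
t: 15.5
tool_pos: [0.5323, -0.3154, 0.1962]
orientation: [3.141, -0.0, 0.002]
force: [0.4, 1.3, -0.3]
opening: 0.0578
gripper_force: 15.0
```

{"op": "servo_tool", "data": {"increments": [{"slide": [0,0,0.7],"dr": [0,0,0],"jaw": 1},{"slide": [0,0,1.4],"dr": [0,0,0],"jaw": 1},{"slide": [0,0,2],"dr": [0,0,0],"jaw": 1},{"slide": [0,0,2],"dr": [0,0,0],"jaw": 1}]}}

```text
t: 15.9
tool_pos: [0.532, -0.3153, 0.1935]
orientation: [3.142, -0.0, 0.0]
force: [-1.3, 0.7, 2.4]
opening: 0.0574
gripper_force: 15.0
```

{"op": "servo_tool", "data": {"increments": [{"slide": [0,0,0],"dr": [0,0,0],"jaw": 0},{"slide": [0,0,0],"dr": [0,0,0],"jaw": 0},{"slide": [0,0,0],"dr": [0,0,0],"jaw": 0},{"slide": [0,0,-2],"dr": [0,0,0],"jaw": 0},{"slide": [0,0,-20],"dr": [0,0,0],"jaw": 0},{"slide": [0,0,-60],"dr": [0,0,0],"jaw": 0},{"slide": [0,0,-105],"dr": [0,0,0],"jaw": 0},{"slide": [0,0,-150],"dr": [0,0,0],"jaw": 0},{"slide": [0,0,-190],"dr": [0,0,0],"jaw": 0},{"slide": [0,0,-206],"dr": [0,0,0],"jaw": 0},{"slide": [0,0,-206],"dr": [0,0,0],"jaw": 0}]}}

```text
t: 17.0
tool_pos: [0.5326, -0.3156, 0.4027]
orientation: [3.138, -0.0, 0.008]
force: [-0.6, 0.3, 0.1]
opening: 0.0929
gripper_force: 0.0
```

```bash
python3 - <<'E'
from ring import *
ring('wrist','w4',.012,.025,(.48,.58,-.37,-.26)); ring('scene','s4',.013,.026,(.48,.58,-.37,-.26)); print(read_state()['tool_pos'])
E
```

```text
wrist cork 3533 0.0158 ((551.2032470703125, -94.35946655273438), 51.446197509765625) ((551.0853881835938, -94.66856384277344), (74.0385971069336, 76.68875885009766), 7.625853538513184)
wrist cork 2443 0.0158 ((534.886962890625, 24.557832717895508), 44.37324142456055) ((534.7499389648438, 22.950164794921875), (85.10220336914062, 84.7842788696289), 12.756592750549316)
wrist ring [ 290  190   57   58 1262] 0.0186 ((532.3643798828125, -316.33465576171875), 29.184654235839844) [318.03961965 218.35023772]
scene tin top 0.0692 ((448.034912109375, 285.66259765625), (69.73213958740234, 38.47235107421875), 42.4301643371582)
scene cork 1432 0.0152 ((533.138671875, 25.912925720214844), 45.637596130371094) ((533.2030639648438, 26.10110092163086), (82.83901977539062, 89.31959533691406), 27.52948570251465)
scene cork 1736 0.0153 ((550.543212890625, -92.91132354736328), 51.2003173828125) ((550.0591430664062, -93.27304077148438), (75.28797149658203, 78.97757720947266), 7.9848480224609375)
scene ring [148 378  43  41 729] 0.0179 ((532.1610107421875, -315.5321350097656), 29.641803741455078) [168.77503429 398.02469136]
[ 0.53177024 -0.31505288  0.39749067]
```

View pics/s4.png

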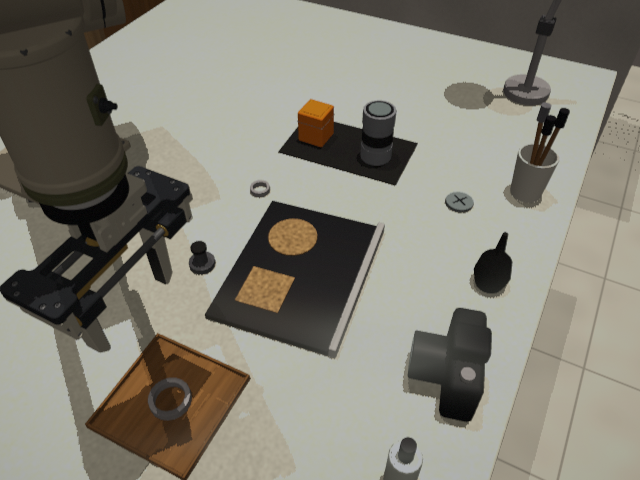

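The ring lies flat in the middle of the tray (scene (169,398), measured (0.532, −0.316), top 0.018). Lens and tin stand on the mat. Next is the lens.

{"op": "servo_tool", "data": {"increments": [{"slide": [2,-30,0],"dr": [0,0,-0.12],"jaw": 0},{"slide": [4,-75,0],"dr": [0,0,-0.24],"jaw": 0},{"slide": [7,-120,0],"dr": [0,0,-0.36],"jaw": 0},{"slide": [10,-165,0],"dr": [0,0,-0.48],"jaw": 0},{"slide": [13,-210,0],"dr": [0,0,-0.6],"jaw": 0},{"slide": [15,-255,0],"dr": [0,0,-0.72],"jaw": 0},{"slide": [18,-300,0],"dr": [0,0,-0.84],"jaw": 0},{"slide": [20,-345,0],"dr": [0,0,-0.96],"jaw": 0},{"slide": [23,-390,0],"dr": [0,0,-1.08],"jaw": 0},{"slide": [26,-435,0],"dr": [0,0,-1.2],"jaw": 0},{"slide": [29,-480,0],"dr": [0,0,-1.32],"jaw": 0},{"slide": [32,-525,0],"dr": [0,0,-1.44],"jaw": 0},{"slide": [34,-570,0],"dr": [0,0,-1.56],"jaw": 0},{"slide": [37,-600,0],"dr": [0,0,-1.571],"jaw": 0},{"slide": [37,-616,0],"dr": [0,0,-1.571],"jaw": 0},{"slide": [37,-616,0],"dr": [0,0,-1.571],"jaw": 0},{"slide": [37,-616,0],"dr": [0,0,-1.571],"jaw": 0}]}}

```text
t: 18.8
tool_pos: [0.569, 0.2998, 0.3976]
orientation: [-2.222, -2.221, 0.004]
force: [0.4, -0.3, 0.6]
opening: 0.0926
gripper_force: 0.0
```

{"op": "servo_tool", "data": {"increments": [{"slide": [0,0,35],"dr": [0,0,0],"jaw": 0},{"slide": [0,0,70],"dr": [0,0,0],"jaw": 0},{"slide": [0,0,105],"dr": [0,0,0],"jaw": 0},{"slide": [0,0,125],"dr": [0,0,0],"jaw": 0},{"slide": [0,0,131],"dr": [0,0,0],"jaw": 0},{"slide": [0,0,131],"dr": [0,0,0],"jaw": 0},{"slide": [0,0,131],"dr": [0,0,0],"jaw": 0},{"slide": [0,0,131],"dr": [0,0,0],"jaw": 1},{"slide": [0,0,131],"dr": [0,0,0],"jaw": 1},{"slide": [0,0,131],"dr": [0,0,0],"jaw": 1},{"slide": [0,0,131],"dr": [0,0,0],"jaw": 1},{"slide": [0,0,131],"dr": [0,0,0],"jaw": 1},{"slide": [0,0,131],"dr": [0,0,0],"jaw": 1}], "force": 25}}

```text
t: 20.1
tool_pos: [0.5692, 0.3009, 0.2685]
orientation: [2.221, 2.221, 0.001]
force: [0.0, 0.0, 1.8]
opening: 0.0618
gripper_force: 25.0
```

{"op": "servo_tool", "data": {"increments": [{"slide": [0,0,-20],"dr": [0,0,0],"jaw": 1},{"slide": [0,0,-50],"dr": [0,0,0],"jaw": 1},{"slide": [-10,-1,-75],"dr": [0,0,0],"jaw": 1},{"slide": [-40,-5,-80],"dr": [0,0,0],"jaw": 1},{"slide": [-75,-9,-80],"dr": [0,0,0],"jaw": 1},{"slide": [-110,-14,-80],"dr": [0,0,0],"jaw": 1},{"slide": [-145,-18,-80],"dr": [0,0,0],"jaw": 1},{"slide": [-180,-23,-80],"dr": [0,0,0],"jaw": 1},{"slide": [-215,-27,-80],"dr": [0,0,0],"jaw": 1},{"slide": [-245,-31,-80],"dr": [0,0,0],"jaw": 1},{"slide": [-268,-34,-78],"dr": [0,0,0],"jaw": 1},{"slide": [-277,-35,-65],"dr": [0,0,0],"jaw": 1},{"slide": [-277,-35,-45],"dr": [0,0,0],"jaw": 1},{"slide": [-277,-35,-30],"dr": [0,0,0],"jaw": 1},{"slide": [-277,-35,-20],"dr": [0,0,0],"jaw": 1},{"slide": [-277,-35,-16],"dr": [0,0,0],"jaw": 1},{"slide": [-277,-35,-16],"dr": [0,0,0],"jaw": 1}]}}

```text
t: 21.8
tool_pos: [0.5339, 0.0243, 0.2834]
orientation: [-2.22, -2.221, 0.002]
force: [-0.3, -0.2, -4.0]
opening: 0.0617
gripper_force: 25.0
```

{"op": "servo_tool", "data": {"increments": [{"slide": [0,0,1],"dr": [0,0,0],"jaw": 1},{"slide": [0,0,2],"dr": [0,0,0],"jaw": 1},{"slide": [0,0,3],"dr": [0,0,0],"jaw": 1},{"slide": [0,0,3.5],"dr": [0,0,0],"jaw": 1},{"slide": [0,0,3.5],"dr": [0,0,0],"jaw": 1}]}}

```text
t: 22.3
tool_pos: [0.5341, 0.0238, 0.2808]
orientation: [2.221, 2.221, 0.0]
force: [-0.2, -0.1, -3.9]
opening: 0.0618
gripper_force: 25.0
```

{"op": "servo_tool", "data": {"increments": [{"slide": [0,0,0.5],"dr": [0,0,0],"jaw": 1},{"slide": [0,0,1],"dr": [0,0,0],"jaw": 1},{"slide": [0,0,1],"dr": [0,0,0],"jaw": 1}]}}

```text
t: 22.6
tool_pos: [0.5343, 0.0238, 0.2805]
orientation: [2.221, 2.221, 0.0]
force: [-2.2, 0.1, 4.7]
opening: 0.0613
gripper_force: 25.0
```

{"op": "servo_tool", "data": {"increments": [{"slide": [0,0,0],"dr": [0,0,0],"jaw": 0},{"slide": [0,0,0],"dr": [0,0,0],"jaw": 0},{"slide": [0,0,0],"dr": [0,0,0],"jaw": 0},{"slide": [0,0,-2],"dr": [0,0,0],"jaw": 0},{"slide": [0,0,-30],"dr": [0,0,0],"jaw": 0},{"slide": [0,0,-70],"dr": [0,0,0],"jaw": 0},{"slide": [20,-7,-105],"dr": [0,0,0],"jaw": 0},{"slide": [60,-21,-115],"dr": [0,0,0],"jaw": 0},{"slide": [105,-37,-115],"dr": [0,0,0],"jaw": 0},{"slide": [150,-53,-115],"dr": [0,0,0],"jaw": 0},{"slide": [195,-70,-115],"dr": [0,0,0],"jaw": 0},{"slide": [240,-86,-115],"dr": [0,0,0],"jaw": 0},{"slide": [270,-97,-115],"dr": [0,0,0],"jaw": 0},{"slide": [277,-99,-115],"dr": [0,0,0],"jaw": 0},{"slide": [277,-99,-115],"dr": [0,0,0],"jaw": 0},{"slide": [277,-99,-115],"dr": [0,0,0],"jaw": 0}]}}

```text
t: 24.2
tool_pos: [0.4355, 0.3001, 0.3947]
orientation: [2.221, 2.221, -0.001]
force: [-0.1, -0.9, -0.3]
opening: 0.0928
gripper_force: 0.0
```

```bash
python3 - <<'E'
from look import *
for n in('wrist','side','scene'):
    im,d,c,W,H=run(n,n+'5'); x,y,z=W[...,0],W[...,1],W[...,2]
    P=W[(d>0)&(z>.105)&(z<.14)&(x>.48)&(x<.6)&(y>-.04)&(y<.09)]
    if len(P)>100: print(n,'lens',cv2.minEnclosingCircle((P[:,:2]*1000).astype(np.float32)),np.median(P[:,2]))
print(read_state()['tool_pos'])
E
```

```text
wrist tin top 0.0743 ((435.1990661621094, 300.31256103515625), (56.10293960571289, 56.73436737060547), 89.87545776367188)
side tin top 0.0745 ((434.991943359375, 302.5876159667969), (55.35352325439453, 55.24550247192383), 0.18551303446292877)
side cork 254 0.0159 ((585.4278564453125, -90.08979034423828), 38.720001220703125) ((579.7291259765625, -90.65287017822266), (18.543838500976562, 77.11447143554688), 5.643059253692627)
side cork 438 0.016 ((539.7708740234375, 27.79664421081543), 42.92844772338867) ((549.4310302734375, 39.81268310546875), (41.849037170410156, 85.366943359375), 51.31008529663086)
side lens ((537.3794555664062, 24.48506736755371), 32.48544692993164) 0.12620944175979057
scene tin top 0.0735 ((437.62677001953125, 299.0406188964844), (59.17987060546875, 57.35890579223633), 89.90205383300781)
scene cork 436 0.0153 ((534.99853515625, 25.11986541748047), 43.993831634521484) ((539.4627685546875, 17.217716217041016), (83.38530731201172, 68.18101501464844), 32.49385070800781)
scene cork 1720 0.0152 ((550.0140380859375, -94.22006225585938), 52.47530746459961) ((550.3823852539062, -92.98304748535156), (75.37784576416016, 78.62893676757812), 8.11731243133545)
scene lens ((535.6781616210938, 23.162334442138672), 32.8182373046875) 0.125275774637976
[0.43575262 0.29961411 0.39473306]
```

{"op": "servo_tool", "data": {"increments": [{"slide": [0,0,40],"dr": [0,0,0],"jaw": 0},{"slide": [0,0,85],"dr": [0,0,0],"jaw": 0},{"slide": [0,0,130],"dr": [0,0,0],"jaw": 0},{"slide": [0,0,160],"dr": [0,0,0],"jaw": 0},{"slide": [0,0,174],"dr": [0,0,0],"jaw": 0},{"slide": [0,0,176],"dr": [0,0,0],"jaw": 0},{"slide": [0,0,176],"dr": [0,0,0],"jaw": 0},{"slide": [0,0,176],"dr": [0,0,0],"jaw": 1},{"slide": [0,0,176],"dr": [0,0,0],"jaw": 1},{"slide": [0,0,176],"dr": [0,0,0],"jaw": 1},{"slide": [0,0,176],"dr": [0,0,0],"jaw": 1},{"slide": [0,0,176],"dr": [0,0,0],"jaw": 1},{"slide": [0,0,176],"dr": [0,0,0],"jaw": 1}], "force": 15}}

```text
t: 25.65
tool_pos: [0.4352, 0.3009, 0.219]
orientation: [2.221, 2.221, 0.0]
force: [-0.5, -0.1, 2.4]
opening: 0.0556
gripper_force: 15.0
```

{"op": "servo_tool", "data": {"increments": [{"slide": [0,0,-25],"dr": [0,0,0],"jaw": 1},{"slide": [0,0,-65],"dr": [0,0,0],"jaw": 1},{"slide": [0,0,-105],"dr": [0,0,0],"jaw": 1},{"slide": [-20,6,-140],"dr": [0,0,0],"jaw": 1},{"slide": [-55,16,-160],"dr": [0,0,-0.02],"jaw": 1},{"slide": [-95,28,-160],"dr": [0,0,-0.04],"jaw": 1},{"slide": [-135,39,-160],"dr": [0,0,-0.06],"jaw": 1},{"slide": [-175,51,-160],"dr": [0,0,-0.08],"jaw": 1},{"slide": [-215,63,-160],"dr": [0,0,-0.1],"jaw": 1},{"slide": [-255,74,-160],"dr": [0,0,-0.1],"jaw": 1},{"slide": [-295,86,-160],"dr": [0,0,-0.1],"jaw": 1},{"slide": [-335,98,-160],"dr": [0,0,-0.1],"jaw": 1},{"slide": [-370,108,-160],"dr": [0,0,-0.1],"jaw": 1},{"slide": [-390,114,-160],"dr": [0,0,-0.1],"jaw": 1},{"slide": [-396,115.5,-150],"dr": [0,0,-0.1],"jaw": 1},{"slide": [-396,115.5,-120],"dr": [0,0,-0.1],"jaw": 1},{"slide": [-396,115.5,-85],"dr": [0,0,-0.1],"jaw": 1},{"slide": [-396,115.5,-50],"dr": [0,0,-0.1],"jaw": 1},{"slide": [-396,115.5,-30],"dr": [0,0,-0.1],"jaw": 1},{"slide": [-396,115.5,-25],"dr": [0,0,-0.1],"jaw": 1}]}}

```text
t: 27.65
tool_pos: [0.5486, -0.0938, 0.2394]
orientation: [-2.102, -2.326, 0.005]
force: [-0.5, 0.0, -0.8]
opening: 0.0556
gripper_force: 15.0
```

{"op": "servo_tool", "data": {"increments": [{"slide": [0,0,4],"dr": [0,0,0],"jaw": 1},{"slide": [0,0,7],"dr": [0,0,0],"jaw": 1},{"slide": [0,0,9],"dr": [0,0,0],"jaw": 1},{"slide": [0,0,10],"dr": [0,0,0],"jaw": 1},{"slide": [0,0,11],"dr": [0,0,0],"jaw": 1},{"slide": [0,0,11],"dr": [0,0,0],"jaw": 1}]}}

```text
t: 28.25
tool_pos: [0.5507, -0.0953, 0.2331]
orientation: [2.107, 2.329, 0.0]
force: [-0.0, 0.2, -0.6]
opening: 0.0558
gripper_force: 15.0
```

{"op": "servo_tool", "data": {"increments": [{"slide": [0,0,0.8],"dr": [0,0,0],"jaw": 1},{"slide": [0,0,1.6],"dr": [0,0,0],"jaw": 1},{"slide": [0,0,2.4],"dr": [0,0,0],"jaw": 1},{"slide": [0,0,2.4],"dr": [0,0,0],"jaw": 1}]}}

```text
t: 28.65
tool_pos: [0.5507, -0.0952, 0.231]
orientation: [2.107, 2.33, 0.0]
force: [-2.8, 0.8, 4.0]
opening: 0.0556
gripper_force: 15.0
```

Contact made. I release and retreat.

{"op": "servo_tool", "data": {"increments": [{"slide": [0,0,0],"dr": [0,0,0],"jaw": 0},{"slide": [0,0,0],"dr": [0,0,0],"jaw": 0},{"slide": [0,0,0],"dr": [0,0,0],"jaw": 0},{"slide": [0,0,-2],"dr": [0,0,0],"jaw": 0},{"slide": [0,0,-25],"dr": [0,0,0],"jaw": 0},{"slide": [0,0,-65],"dr": [0,0,0],"jaw": 0},{"slide": [0,0,-105],"dr": [0,0,0],"jaw": 0},{"slide": [0,0,-145],"dr": [0,0,0],"jaw": 0},{"slide": [0,0,-180],"dr": [0,0,0],"jaw": 0},{"slide": [0,0,-180],"dr": [0,0,0],"jaw": 0},{"slide": [0,0,-180],"dr": [0,0,0],"jaw": 0}]}}

```text
t: 29.75
tool_pos: [0.5508, -0.0953, 0.4114]
orientation: [2.106, 2.328, 0.002]
force: [-0.0, -1.4, -0.3]
opening: 0.0929
gripper_force: 0.0
```

```bash
python3 - <<'E'
from ring import *
for n in('wrist','side','scene'):
    im,d,c,W,H=run(n,n+'6'); x,y,z=W[...,0],W[...,1],W[...,2]
    P=W[(d>0)&(z>.105)&(z<.14)&(x>.48)&(x<.6)&(y>-.04)&(y<.09)]
    if len(P)>100: print(n,'lens',cv2.minEnclosingCircle((P[:,:2]*1000).astype(np.float32)),np.median(P[:,2]))
print(read_state()['tool_pos'])
E
```

```text
wrist tin top 0.0863 ((550.702392578125, -95.5030517578125), (56.380550384521484, 54.908935546875), 5.381030559539795)
wrist cork 1197 0.0158 ((535.0535278320312, 22.768712997436523), 42.6605110168457) ((538.4513549804688, 4.221399307250977), (85.29195404052734, 46.03014373779297), 10.39274787902832)
wrist cork 725 0.0158 ((547.99462890625, -69.26721954345703), 37.18133544921875) ((547.7808227539062, -69.10913848876953), (72.70000457763672, 20.561538696289062), 6.562182903289795)
wrist lens ((534.6904907226562, 22.091917037963867), 31.107988357543945) 0.1265753844218767
side tin top 0.0866 ((550.807861328125, -92.73914337158203), (53.70177459716797, 55.02638244628906), 6.725815773010254)
side cork 555 0.0161 ((535.6624145507812, 23.120580673217773), 43.69492721557617) ((536.2168579101562, 34.495994567871094), (63.99721145629883, 84.52978515625), 83.48163604736328)
side lens ((535.2141723632812, 24.000946044921875), 32.43873596191406) 0.12608557259207692
scene tin top 0.0856 ((551.6788330078125, -95.95438385009766), (56.15985870361328, 55.39036178588867), 5.0353899002075195)
scene cork 449 0.0153 ((534.2926635742188, 25.714481353759766), 44.465415954589844) ((539.5216674804688, 17.61648941040039), (83.83707427978516, 68.26385498046875), 32.984676361083984)
scene lens ((536.4310302734375, 22.2126522064209), 32.041141510009766) 0.12420324012824102
[ 0.55018632 -0.09511558  0.4083123 ]
```

View pics/scene6.png

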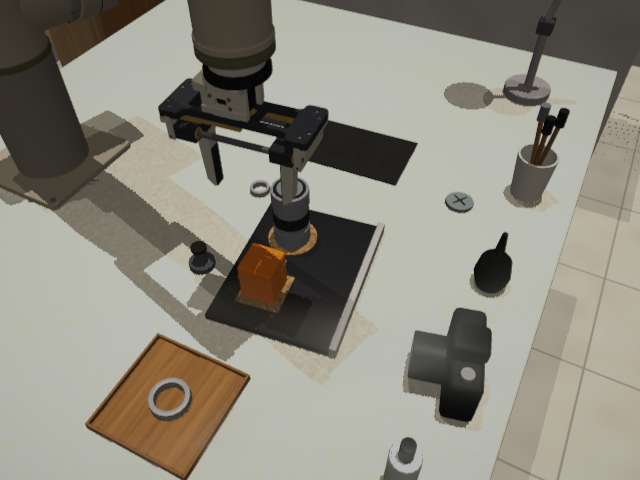

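Lens (290,215) and tin (263,275) are centred on their pads within about 2 mm. The ring is in the tray (169,398), and the narrow ring, glass disc and tripod foot haven't moved.

```bash
python3 -c "
from plant import *
print(close_job())"
```

```text
the job is handed in; nothing more can be done
None
```

The job is handed in (no verdict came back): by the last camera views the wide ring lies flat in the middle of the tray, the lens and tin stand centred on their pads to about 2 mm, and the other three items have not moved.

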